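Pin the spice carrier's bar shut

TASK

Swing the steel retaining bar of the spice carrier fully shut, so that the ring on its end lies over the fixed tube on the carrier. Then take the pin with the red knob from the wooden block (the one with the blue knob is too short) and thread it down through the ring and the tube until its collar rests on the ring, and let go.

Things in the scene. Friction and masses are not known exactly. Their poses are not given: they have to be found in the camera images.
- bar (a joint): Steel retaining bar of the spice carrier, swinging level about an upright hinge post. 0 rad = shut, at its stop, the ring on its free end exactly over the fixed tube; starts 0.3 to 0.6 rad open; grows counter-clockwise seen from above. Light (about 1 N at the black knob); stays where it is left.
- bar_knob (a point): Centre of the upright black knob on the bar (cylinder 20 mm in diameter, 44 mm tall, standing on the bar's top face), 90 mm from the hinge axis. The bar below is 10 mm wide. With the bar shut, spice jars (tops 120 mm above the worktop) stand 50 mm behind the knob.
- post_ring (a point): Centre of the mouth (54 mm above the worktop) of the carrier's fixed upright steel tube, bore 24 mm. z up; +x points along the shut bar to the hinge axis at [0.18, 0]; shut, the black knob's centre is at [0.09, 0, 0.038]; the bar opens towards -y. Shut, the bar's ring (bore 24 mm, flared to 34 mm at its top) covers it, 2 to 28 mm above this point.
- pin_knob (a point): Centre of the right pin's red knob (upright, 24 mm in diameter, 42 mm tall). Below: steel collar (46 mm wide, 21 to 26 mm below), shank 14 mm in diameter, tapered tip 81 mm below. 90 g. Stands loose in a fixed wooden block 62 mm high, collar on its top; the blue-knobbed pin stands 90 mm away. Seated, this point is 54 mm above post_ring.

How it is judged:
By the outcome, as a careful person would: the job done as asked, in the order asked, and still so for the second after the job is handed in, with the robot touching nothing.
It also fails if it takes over 56 s, if anything falls off the work surface, if the arm or the gripper's body presses on something with over 40 N, if the wrist force passes 120 N, or if a joint passes its speed limit or range.

ROBOT

A 6-joint arm with a two-finger parallel gripper is mounted at the origin on a cart in front of the work surface, level with it; the furniture and walls round the work are solid. World frame = base frame: x ahead of the robot, y to its left, z up, the work surface at z = 0. Lengths are in m, angles in rad, forces in N, time in s.
With the tool pointing down it reaches from about 0.35 to 0.775 m from the base axis. Payload 7.3 kg.
Tool frame: the origin (TCP) lies midway between the tips of the shut fingers; the grasp point (between the pads) lies 19 mm behind it (robot.grasp_offset is the z of the grasp point in the tool frame, in m); z points along the fingers, y is the direction in which the jaws open and shut (so a half turn about z gives the same grasp; the last joint's range is limited). The gripper opens to 92 mm and grips with 3 to 60 N. Pads are 19 mm wide; open, the fingers measure 130 mm over their backs; the gripper's body (75 mm by 190 mm) begins 47 mm behind the grasp point.
Start: joints at [-1.309, 0.342, 1.524, -0, 1.275, -0.146], TCP at [0.208, -0.482, 0.227] pointing down, gripper open.
Joint ranges: [-2.53, 2.53], [-0.77, 2.02], [0.04, 2.7], [-1, 4.14], [0.28, 2.66], [-3.11, 3.11]. Speed limits (rad/s): [2.57, 2.57, 3.14, 3.14, 3.14, 3.14].

INTERFACE

Orientations are given as [roll, pitch, yaw] about the fixed x, y, z axes, in that order (R = Rz(yaw) Ry(pitch) Rx(roll)).
In Python, from cell import observe, imaging, workorder, robot gives the robot as it stands. The module is installed in compiled form; this text tells all that it offers.
- The arm moves only by the tool send_rows, never from a script. Its argument "series" is a list of rows, each a list of 7 numbers: the shift along the tool's x, y, z in m, then the turn, a rotation vector about the tool's x, y, z in rad, then the closure, from 0 (fully open) to 1 (shut). A call has 1 to 5 rows; each row shifts and turns the commanded pose from where the row before left it, along the tool's axes as they then stand; what a row does not reach is not made up. A row lasts 1/12 s, in which the tool goes at most 41.7 mm and 7.16 degrees, less where a joint would pass 70% of its speed; a pose out of reach is approached as far as the arm can. A call is refused whole if a number of a shift passes 0.0417 or a number of a turn 0.125, either way. A call with a gripper value outside its range is refused whole. The fingers move at their own pace and stop on an object; "newtons" is the grip in N (left out, the last holds). Time passes only in rows, so rows that do not move let the fingers close. It gives the time, the measured TCP pose, the force and the opening at its end, in the units of the state.
- observe(): the state, without advancing time (a new reading comes with each control period).
- imaging.read_camera(name): name is "scene" or "top" or "wrist"; returns a dict with "color" (384x512x3 uint8, red, green, blue), "range_z" (384x512 float32, m along the optical axis (not along the pixel's ray), 0 where there is no reading), "vfov" (degrees; the focal length in pixels is half the picture's height over the tangent of half this angle, whatever the lens; pixels are square), "cx", "cy" (the principal point, pixels), "T" (4x4, takes a point from camera to world coordinates). Camera axes: x right, y down, z forward; pixel columns grow to the right and rows downward; lengths in m; the calibration is good to about 2 mm. A picture is of the moment at which its call begins.
- workorder.hand_in(): hands the job in, once; it reports no verdict.
The state is a dict: "time": time; "qpos": joint angles; "qvel": joint speeds; "joint_efforts": joint torques, N m; "tool_pos": TCP position; "tool_rot": TCP orientation; "contact_force": force on the tool from outside, world axes, zero at the start; "torque": the same for the moment, N m; "opening": finger opening in m.
Only numpy, scipy, OpenCV 4.12 (cv2) and the standard library are available. Lean on these libraries where they do the work, as an engineer would, in place of code of your own. Each camera call takes 0.05 s, during which the arm holds its last target.

## Working session

There is one attempt and no reset: what is moved stays moved. The work goes in short steps, Python scripts to look and compute and a tool call to move; the robot and the scene stay as the last step left them, time stands still between calls to the robot, and variables do not carry over. Pictures are saved under pics/ and viewed, and the job is handed in when it is done.

Besides the shell and the picture viewer there is one more tool, called after ">>>" as name(argument=value, ...), one argument or row to a line, values as JSON. send_rows: Moves the arm, as the interface text tells. Its arguments: {"type":"object","properties":{"series":{"type":"array","items":{"type":"array","items":{"type":"number"}}},"newtons":{"type":"number"}},"required":["series"]}

```bash
mkdir -p pics; ls
python3 - <<'E'
from cell import observe, imaging, workorder, robot
import cv2,numpy as np
print(observe()); print([a for a in dir(robot) if a[0]!='_'])
for n in ["scene","top","wrist"]:
    d=imaging.read_camera(n); cv2.imwrite(f"pics/{n}0.png",d["color"][:,:,::-1]); print(n,d["vfov"],d["cx"],d["cy"],d["T"].round(3).tolist())
    np.savez(f"pics/{n}0.npz",**d)
E
```

```text
pics
{'time': 0.0, 'qpos': array([-1.30899947e+00,  3.42690798e-01,  1.52501242e+00,  6.39502369e-06,
        1.27537616e+00, -1.45976108e-01]), 'qvel': array([-0.0009451 , -0.00040346, -0.00070542,  0.00089245, -0.00058124,
       -0.00131854]), 'joint_efforts': array([ 8.06163916e-04, -4.31237125e+01, -2.44215292e+01,  7.19665736e-02,
        5.59730467e-02, -1.35952723e-04]), 'tool_pos': array([ 0.20812668, -0.48154999,  0.22606313]), 'tool_rot': array([-3.14012264e+00, -2.22305150e-04,  4.07770930e-01]), 'contact_force': array([0.86986779, 0.19462575, 0.01449835]), 'torque': array([-0.02228768,  0.04051836, -0.0270728 ]), 'opening': 0.09203313071832549}
['IKError', 'grasp_offset']
scene 42.544774510458026 252.81484780258296 189.86981273057512 [[-0.619, -0.451, 0.643, -0.225], [-0.786, 0.353, -0.508, 0.552], [0.003, -0.82, -0.573, 0.762], [0.0, 0.0, 0.0, 1.0]]
top 56.04772694990027 252.1318322102019 191.08684706071435 [[0.002, -0.994, 0.107, 0.423], [-1.0, -0.001, 0.007, -0.032], [-0.007, -0.107, -0.994, 0.958], [0.0, 0.0, 0.0, 1.0]]
wrist 62.85715944061066 251.0384098202015 189.54270318937705 [[0.397, -0.875, -0.279, 0.284], [-0.918, -0.378, -0.12, -0.447], [-0.001, 0.304, -0.953, 0.385], [0.0, 0.0, 0.0, 1.0]]
```

View pics/scene0.png

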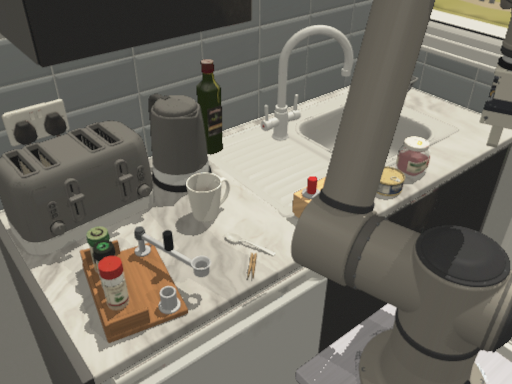

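View pics/top0.png

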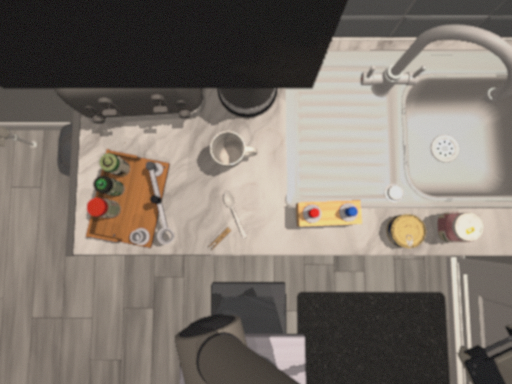

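View pics/wrist0.png

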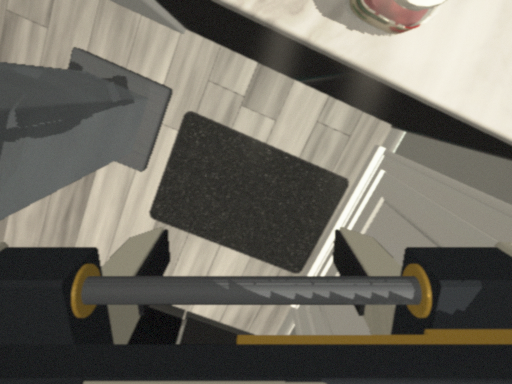

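The top view shows the carrier at left with the hinge (154,168), black knob (156,199), open ring (165,237) and fixed tube (139,237). The block is at (330,213), with the red knob at (313,212) and the blue at (350,211). I'll measure these.

```bash
cat > h.py <<'E'
import numpy as np,cv2
def K(d):
    f=192/np.tan(np.radians(d["vfov"])/2); return f,float(d["cx"]),float(d["cy"])
def cloud(d):
    f,cx,cy=K(d); z=d["range_z"]; v,u=np.mgrid[:384,:512]
    p=np.stack([(u-cx)/f*z,(v-cy)/f*z,z,np.ones_like(z)],-1)
    P=(p@d["T"].T)[...,:3]; P[z==0]=np.nan; return P
def ray(d,u,v,h):
    f,cx,cy=K(d); T=d["T"]; r=T[:3,:3]@np.array([(u-cx)/f,(v-cy)/f,1]); o=T[:3,3]
    return o+r*(h-o[2])/r[2]
def proj(d,p):
    f,cx,cy=K(d); T=d["T"]; q=T[:3,:3].T@(np.array(p)-T[:3,3]); return np.array([f*q[0]/q[2]+cx,f*q[1]/q[2]+cy])
def blobs(d,mask,amin=15):
    n,l,s,c=cv2.connectedComponentsWithStats(mask.astype(np.uint8)); 
    return [(s[i],c[i],l==i) for i in range(1,n) if s[i][4]>=amin]
E
python3 - <<'E'
from h import *
for n in ["top","scene"]:
    d=dict(np.load(f"pics/{n}0.npz")); P=cloud(d); hsv=cv2.cvtColor(d["color"],cv2.COLOR_RGB2HSV); H,S,V=[hsv[...,i].astype(int) for i in range(3)]
    red=((H<8)|(H>172))&(S>150)&(V>80); blue=(H>100)&(H<130)&(S>120)&(V>50)
    for k,m in [("red",red),("blue",blue)]:
        for s,c,l in blobs(d,m,8):
            q=P[l]; print(n,k,s.tolist(),c.round(1),np.nanmedian(q,0).round(3),np.nanpercentile(q[:,2],[2,98]).round(3))
    x0,y0,w,h=(80,140,110,110) if n=="top" else (70,215,180,120)
    cv2.imwrite(f"pics/{n}_crop.png",cv2.resize(d["color"][y0:y0+h,x0:x0+w,::-1],None,fx=5 if n=="top" else 4.4,fy=5 if n=="top" else 4.4,interpolation=cv2.INTER_CUBIC))
    if n=="top":
        for u,v in [(154,168),(156,199),(165,237),(139,237),(160,215),(150,225),(200,120),(200,40),(110,100),(97,208),(330,213)]: print((u,v),P[v,u].round(3))
E
```

```text
top red [88, 197, 20, 20, 301] [ 97.  206.7] [0.475 0.337 0.12 ] [0.047 0.123]
top red [309, 209, 10, 8, 62] [313.6 212.6] [ 0.463 -0.171  0.108] [0.092 0.112]
top blue [346, 208, 11, 7, 65] [350.8 211.1] [ 0.467 -0.258  0.108] [0.085 0.111]
(154, 168) [0.576 0.22  0.069]
(156, 199) [0.494 0.2   0.114]
(165, 237) [0.404 0.204 0.004]
(139, 237) [0.404 0.268 0.017]
(160, 215) [0.459 0.202 0.068]
(150, 225) [0.435 0.242 0.014]
(200, 120) [0.721 0.118 0.   ]
(200, 40) [0.626 0.027 0.589]
(110, 100) [0.717 0.299 0.163]
(97, 208) [0.473 0.337 0.118]
(330, 213) [ 0.464 -0.219  0.061]
scene red [308, 177, 9, 17, 135] [311.8 184.7] [ 0.455 -0.166  0.095] [0.072 0.11 ]
scene red [98, 255, 25, 24, 465] [110.2 266.6] [0.464 0.344 0.12 ] [0.101 0.123]
```

View pics/top_crop.png

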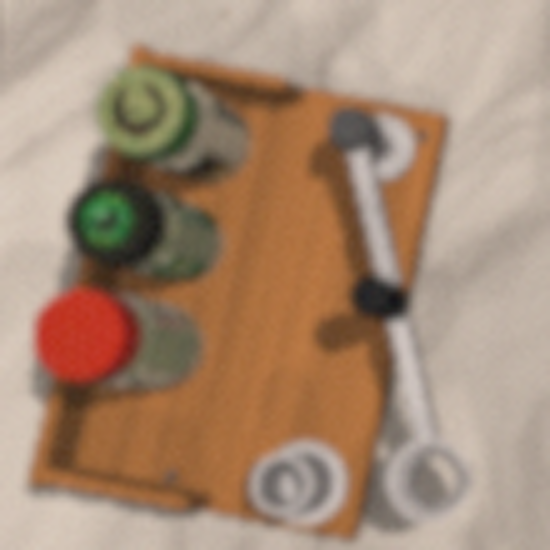

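View pics/scene_crop.png

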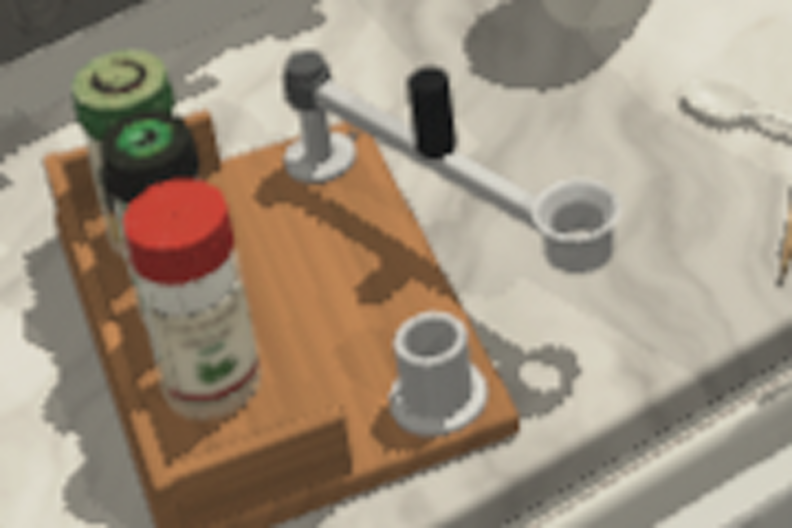

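Run:
```python
from h import *
from scipy.optimize import least_squares
def circ(q):
    r=least_squares(lambda p:np.hypot(q[:,0]-p[0],q[:,1]-p[1])-p[2],[*q[:,:2].mean(0),.015],loss='soft_l1',f_scale=.002); return r.x.round(4)
for n in ["top","scene"]:
    d=dict(np.load(f"pics/{n}0.npz")); P=cloud(d); hsv=cv2.cvtColor(d["color"],cv2.COLOR_RGB2HSV)
    g=(hsv[...,1]<60)
    def reg(c,r,z0,z1,m=True):
        return np.where((np.hypot(P[...,0]-c[0],P[...,1]-c[1])<r)&(P[...,2]>z0)&(P[...,2]<z1)&m,True,False)
    for nm,c,r,z0,z1 in [("tube",(.41,.26),.03,.046,.062),("ring",(.405,.2),.035,.07,.09),("hingetop",(.575,.215),.03,.075,.11),("knobtop",(.49,.2),.03,.1,.13),("bar",(.485,.2),.11,.06,.09)]:
        m=reg(c,r,z0,z1); q=P[m]; 
        if len(q)<6: print(n,nm,len(q)); continue
        v,u=np.nonzero(m)
        print(n,nm,len(q),"mean",q.mean(0).round(4),"z",np.percentile(q[:,2],[5,50,95]).round(3),"circ",circ(q),"px",u.mean().round(1),v.mean().round(1), "range",q.min(0).round(3),q.max(0).round(3))
    for u,v in ([(u,80) for u in (100,200,310)] if n=="top" else []): print(P[v,u])
    # black knob
    V=hsv[...,2]
    m=reg((.49,.2),.035,.07,.13)&(V<70); q=P[m]; v,u=np.nonzero(m); print(n,"black",len(q),np.median(q,0).round(4),u.mean(),v.mean(),np.percentile(q[:,2],[2,98]))
d=dict(np.load("pics/top0.npz")); print("tube ray scene", ray(dict(np.load("pics/scene0.npz")),168.2,292.3,.054), "top",ray(d,137.4,236.5,.054))
```

```text
top tube 74 mean [0.4047 0.2625 0.0524] z [0.049 0.053 0.056] circ [0.4048 0.263  0.0138] px 136.9 236.9 range [0.389 0.248 0.046] [0.419 0.28  0.057]
top ring 151 mean [0.4077 0.1861 0.0788] z [0.072 0.08  0.084] circ [0.4076 0.1831 0.0165] px 164.8 235.9 range [0.388 0.165 0.07 ] [0.439 0.202 0.085]
top hingetop 51 mean [0.5807 0.229  0.0788] z [0.077 0.079 0.081] circ [0.5806 0.229  0.0068] px 149.4 165.5 range [0.572 0.22  0.076] [0.59  0.237 0.081]
top knobtop 61 mean [0.4938 0.205  0.1121] z [0.102 0.113 0.116] circ [0.4938 0.2052 0.0071] px 154.3 199.3 range [0.485 0.196 0.101] [0.503 0.216 0.117]
top bar 495 mean [0.4815 0.2027 0.0732] z [0.064 0.071 0.083] circ [0.1786 1.5121 1.3453] px 159.5 205.9 range [0.388 0.165 0.06 ] [0.591 0.239 0.089]
[0.62610291 0.17999514 0.4852606 ]
[0.62595887 0.04305155 0.48512124]
[ 0.62662139 -0.10733285  0.48305804]
top black 56 [0.4941 0.2029 0.113 ] 155.32142857142858 199.48214285714286 [0.08926339 0.11569752]
scene tube 141 mean [0.402  0.2669 0.0522] z [0.047 0.053 0.056] circ [0.4022 0.2665 0.0139] px 167.1 292.4 range [0.386 0.252 0.046] [0.42  0.282 0.057]
scene ring 221 mean [0.4092 0.1848 0.0781] z [0.071 0.079 0.083] circ [0.4057 0.1863 0.0164] px 199.9 262.4 range [0.386 0.165 0.07 ] [0.439 0.206 0.084]
scene hingetop 54 mean [0.5787 0.2327 0.0786] z [0.076 0.079 0.081] circ [0.5798 0.2324 0.0076] px 138.4 229.0 range [0.569 0.222 0.075] [0.591 0.242 0.082]
scene knobtop 92 mean [0.4893 0.2111 0.1103] z [0.101 0.112 0.116] circ [0.4913 0.2099 0.0074] px 166.6 234.8 range [0.481 0.201 0.1  ] [0.501 0.219 0.117]
scene bar 800 mean [0.4719 0.2048 0.0722] z [0.062 0.071 0.083] circ [ 1.3091 -2.6201  2.9475] px 176.0 252.5 range [0.386 0.165 0.06 ] [0.59  0.245 0.09 ]
scene black 160 [0.4859 0.2121 0.0981] 167.75 240.49375 [0.07353656 0.11600013]
tube ray scene [0.39932906 0.26584511 0.054     ] top [0.40566443 0.26062293 0.054     ]
```

```bash
cat > plan.py <<'E'
import numpy as np,sys
from cell import observe
from scipy.spatial.transform import Rotation as R
def plan(pos,yaw,clo,step=.04,turn=.12):
    s=observe(); p=np.array(s["tool_pos"]); r=R.from_euler("xyz",s["tool_rot"])
    g=R.from_euler("xyz",[np.pi,0,yaw]); n=max(1,int(np.ceil(max(np.linalg.norm(pos-p)/step,(r.inv()*g).magnitude()/turn))))
    dp=(np.array(pos)-p)/n; rv=(r.inv()*g).as_rotvec()/n
    print("t",round(s["time"],2),"F",s["contact_force"].round(1),"open",round(s["opening"],4),"at",p.round(4),s["tool_rot"].round(4),"rows",n)
    for i in range(n):
        d=r.inv().apply(dp); print([round(x,4) for x in d]+[round(x,3) for x in rv]+[clo]); r=r*R.from_rotvec(rv)
if __name__=="__main__":
    a=[float(x) for x in sys.argv[1:]]; plan(np.array(a[:3]),a[3],a[4],*a[5:])
E
python3 plan.py .40 -.171 .24 1.571 1
```

```text
t 0.15 F [-0.1  0.5  0. ] open 0.0918 at [ 0.2081 -0.4817  0.2262] [-3.1405e+00 -1.0000e-04  4.0780e-01] rows 10
[np.float64(0.0299), np.float64(-0.0209), np.float64(-0.0014), np.float64(-0.0), np.float64(-0.0), np.float64(-0.116), 1.0]
[np.float64(0.0322), np.float64(-0.0173), np.float64(-0.0014), np.float64(-0.0), np.float64(-0.0), np.float64(-0.116), 1.0]
[np.float64(0.0339), np.float64(-0.0134), np.float64(-0.0014), np.float64(-0.0), np.float64(-0.0), np.float64(-0.116), 1.0]
[np.float64(0.0353), np.float64(-0.0094), np.float64(-0.0014), np.float64(-0.0), np.float64(-0.0), np.float64(-0.116), 1.0]
[np.float64(0.0361), np.float64(-0.0053), np.float64(-0.0014), np.float64(-0.0), np.float64(-0.0), np.float64(-0.116), 1.0]
[np.float64(0.0365), np.float64(-0.001), np.float64(-0.0014), np.float64(-0.0), np.float64(-0.0), np.float64(-0.116), 1.0]
[np.float64(0.0364), np.float64(0.0032), np.float64(-0.0014), np.float64(-0.0), np.float64(-0.0), np.float64(-0.116), 1.0]
[np.float64(0.0358), np.float64(0.0074), np.float64(-0.0014), np.float64(-0.0), np.float64(-0.0), np.float64(-0.116), 1.0]
[np.float64(0.0347), np.float64(0.0115), np.float64(-0.0014), np.float64(-0.0), np.float64(-0.0), np.float64(-0.116), 1.0]
[np.float64(0.0331), np.float64(0.0155), np.float64(-0.0014), np.float64(-0.0), np.float64(-0.0), np.float64(-0.116), 1.0]
```

>>> send_rows(
  series=[
    [0.03, -0.021, -0.001, 0, 0, -0.116, 1],
    [0.032, -0.017, -0.001, 0, 0, -0.116, 1],
    [0.034, -0.013, -0.001, 0, 0, -0.116, 1],
    [0.035, -0.009, -0.001, 0, 0, -0.116, 1],
    [0.036, -0.005, -0.001, 0, 0, -0.116, 1],
  ],
)

```text
time: 0.57
tool_pos: [0.3052, -0.3264, 0.2316]
tool_rot: [-3.141, -0.0, 0.993]
contact_force: [1.7, 0.0, 0.3]
opening: 0.0631
```

>>> send_rows(
  series=[
    [0.036, -0.001, -0.002, 0, 0, -0.116, 1],
    [0.036, 0.003, -0.002, 0, 0, -0.116, 1],
    [0.036, 0.007, -0.002, 0, 0, -0.116, 1],
    [0.035, 0.012, -0.002, 0, 0, -0.116, 1],
    [0.033, 0.015, -0.002, 0, 0, -0.116, 1],
  ],
)

```text
time: 0.98
tool_pos: [0.4008, -0.1712, 0.2418]
tool_rot: [3.142, 0.0, 1.573]
contact_force: [0.3, -1.4, 0.0]
opening: 0.0301
```

```bash
sed -i 's/round(x,4)/round(float(x),4)/;s/round(x,3)/round(float(x),3)/' plan.py
python3 - <<'E'
from h import *
from cell import imaging
d=imaging.read_camera("wrist"); np.savez("pics/w1.npz",**d); cv2.imwrite("pics/w1.png",d["color"][:,:,::-1])
E
python3 plan.py .4787 .1636 .2 1.381 1
```

```text
t 1.03 F [1.  4.5 0.2] open 0.0257 at [ 0.4033 -0.1664  0.2422] [ 3.1392e+00 -3.0000e-03  1.5839e+00] rows 9
[0.0365, 0.0088, 0.0048, 0.0, -0.0, 0.023, 1.0]
[0.0367, 0.008, 0.0048, 0.0, -0.0, 0.023, 1.0]
[0.0369, 0.0072, 0.0048, 0.0, -0.0, 0.023, 1.0]
[0.0371, 0.0064, 0.0048, 0.0, -0.0, 0.023, 1.0]
[0.0372, 0.0055, 0.0048, 0.0, -0.0, 0.023, 1.0]
[0.0373, 0.0047, 0.0047, 0.0, -0.0, 0.023, 1.0]
[0.0374, 0.0038, 0.0047, 0.0, -0.0, 0.023, 1.0]
[0.0375, 0.003, 0.0047, 0.0, -0.0, 0.023, 1.0]
[0.0375, 0.0022, 0.0047, 0.0, -0.0, 0.023, 1.0]
```

View pics/w1.png

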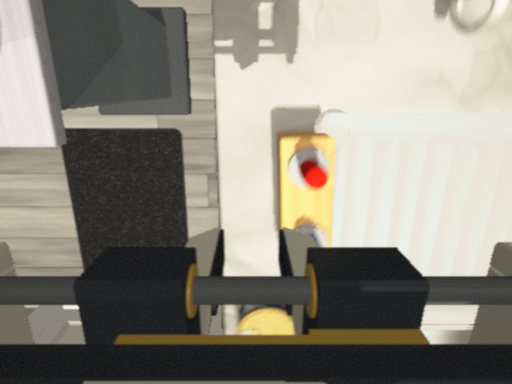

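The wrist view shows the red knob at (315,176) and the block below it, unobstructed. Next I go to the bar.

>>> send_rows(
  series=[
    [0.037, 0.009, 0.005, 0, 0, 0.023, 1],
    [0.037, 0.008, 0.005, 0, 0, 0.023, 1],
    [0.037, 0.007, 0.005, 0, 0, 0.023, 1],
    [0.037, 0.006, 0.005, 0, 0, 0.023, 1],
    [0.037, 0.006, 0.005, 0, 0, 0.023, 1],
  ],
)

```text
time: 1.45
tool_pos: [0.4451, 0.0117, 0.2165]
tool_rot: [3.142, 0.0, 1.451]
contact_force: [0.7, -0.3, -0.5]
opening: 0.0006
```

>>> send_rows(
  series=[
    [0.037, 0.005, 0.005, 0, 0, 0.023, 1],
    [0.037, 0.004, 0.005, 0, 0, 0.023, 1],
    [0.037, 0.003, 0.005, 0, 0, 0.023, 1],
    [0.037, 0.002, 0.005, 0, 0, 0.023, 1],
    [0, 0, 0, 0, 0, 0, 1],
  ],
)

```text
time: 1.87
tool_pos: [0.4818, 0.1594, 0.1954]
tool_rot: [-3.14, -0.002, 1.364]
contact_force: [-0.5, -0.3, -1.0]
opening: 0.0004
```

```bash
python3 - <<'E'
from h import *
from cell import imaging
d=imaging.read_camera("wrist"); np.savez("pics/w2.npz",**d); cv2.imwrite("pics/w2.png",d["color"][:,:,::-1])
d1=dict(np.load("pics/w1.npz")); hsv=cv2.cvtColor(d1["color"],cv2.COLOR_RGB2HSV).astype(int)
m=((hsv[...,0]<8)|(hsv[...,0]>172))&(hsv[...,1]>150)
P=cloud(d1)
for s,c,l in blobs(d1,m,30):
    q=P[l]; t=q[q[:,2]>np.nanmax(q[:,2])-.006]; print(c,t.mean(0).round(4),t.min(0),t.max(0))
P=cloud(d)
for nm,c,r,z0,z1 in [("tube",(.403,.265),.028,.046,.062),("ring",(.406,.185),.025,.07,.09),("hinge",(.58,.23),.02,.075,.11),("knob",(.493,.207),.02,.105,.13)]:
    mm=(np.hypot(P[...,0]-c[0],P[...,1]-c[1])<r)&(P[...,2]>z0)&(P[...,2]<z1); q=P[mm]
    if len(q): print(nm,len(q),q.mean(0).round(4),((q.min(0)+q.max(0))/2).round(4),np.median(q[:,2]))
E
python3 plan.py .4787 .1636 .083 1.381 1
```

```text
[313.20930233 173.84778013] [ 0.4628 -0.1675  0.1094] [ 0.45210215 -0.17713851  0.10559041] [ 0.47364169 -0.15900291  0.11146463]
tube 586 [0.4054 0.2669 0.0533] [0.405  0.2668 0.0514] 0.05419848150181872
ring 1151 [0.4065 0.1855 0.0797] [0.409  0.1859 0.0774] 0.08090098530870055
hinge 478 [0.5808 0.2325 0.0797] [0.5811 0.2324 0.0793] 0.07978004193613888
knob 530 [0.4946 0.21   0.1143] [0.4944 0.2094 0.1108] 0.11450917736519119
t 1.92 F [ 0.5 -1.5 -0.3] open 0.0005 at [0.4813 0.1569 0.1956] [-3.1401e+00  3.0000e-04  1.3647e+00] rows 3
[0.002, -0.0013, 0.0376, -0.001, 0.0, -0.005, 1.0]
[0.002, -0.0013, 0.0375, -0.001, 0.0, -0.005, 1.0]
[0.002, -0.0013, 0.0375, -0.001, 0.0, -0.005, 1.0]
```

View pics/w2.png

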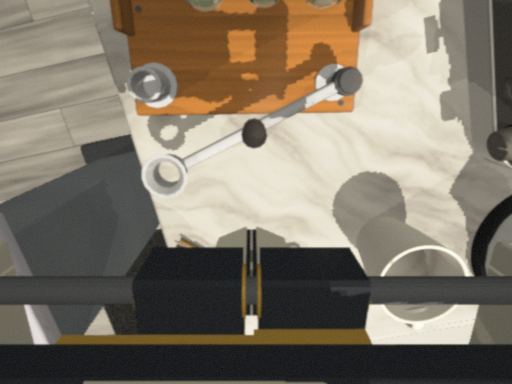

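The wrist view shows the ring (165,175), knob (254,132), hinge (345,80) and tube mouth (148,85), with the shut fingers below the knob. Tube-to-hinge distance comes out at 0.179 m, as it should be (0.18). Now I lower, then push the knob.

```bash
python3 plan.py .4865 .1635 .083 1.381 1
```

```text
t 1.92 F [ 0.5 -1.5 -0.3] open 0.0005 at [0.4813 0.1569 0.1956] [-3.1401e+00  3.0000e-04  1.3647e+00] rows 3
[0.0025, 0.0013, 0.0375, -0.001, 0.0, -0.005, 1.0]
[0.0025, 0.0013, 0.0375, -0.001, 0.0, -0.005, 1.0]
[0.0025, 0.0013, 0.0375, -0.001, 0.0, -0.005, 1.0]
```

>>> send_rows(
  series=[
    [0.0025, 0.0013, 0.037, 0, 0, -0.005, 1],
    [0.0025, 0.0013, 0.037, 0, 0, -0.005, 1],
    [0.0025, 0.0013, 0.038, 0, 0, -0.005, 1],
    [0, 0, 0, 0, 0, 0, 1],
  ],
  newtons=20,
)

```text
time: 2.25
tool_pos: [0.4826, 0.1592, 0.0786]
tool_rot: [-3.13, 0.005, 1.375]
contact_force: [-1.3, -0.4, -1.1]
opening: 0.0006
```

```bash
python3 plan.py .4892 .2297 .083 1.381 1 .008
```

```text
t 2.25 F [-1.3 -0.4 -1.1] open 0.0006 at [0.4826 0.1592 0.0786] [-3.1298  0.0049  1.3751] rows 9
[0.0078, -0.0008, -0.0005, -0.001, 0.001, -0.001, 1.0]
[0.0078, -0.0008, -0.0005, -0.001, 0.001, -0.001, 1.0]
[0.0078, -0.0008, -0.0005, -0.001, 0.001, -0.001, 1.0]
[0.0078, -0.0008, -0.0005, -0.001, 0.001, -0.001, 1.0]
[0.0078, -0.0008, -0.0005, -0.001, 0.001, -0.001, 1.0]
[0.0078, -0.0008, -0.0005, -0.001, 0.001, -0.001, 1.0]
[0.0078, -0.0008, -0.0005, -0.001, 0.001, -0.001, 1.0]
[0.0078, -0.0008, -0.0005, -0.001, 0.001, -0.001, 1.0]
[0.0078, -0.0008, -0.0005, -0.001, 0.001, -0.001, 1.0]
```

>>> send_rows(
  series=[
    [0.007, 0, 0, 0, 0, 0, 1],
    [0.008, 0, 0, 0, 0, 0, 1],
    [0.008, 0, 0, 0, 0, 0, 1],
    [0.008, 0, 0, 0, 0, 0, 1],
    [0.008, 0, 0, 0, 0, 0, 1],
  ],
)

```text
time: 2.67
tool_pos: [0.495, 0.2001, 0.0863]
tool_rot: [3.14, -0.0, 1.376]
contact_force: [-1.9, -0.8, 0.0]
opening: 0.0005
```

```bash
python3 plan.py .4892 .2297 .083 1.381 1 .008
```

```text
t 2.67 F [-1.9 -0.8  0. ] open 0.0005 at [0.495  0.2001 0.0863] [ 3.1398e+00 -5.0000e-04  1.3762e+00] rows 4
[0.007, -0.0028, 0.0008, 0.0, -0.0, -0.001, 1.0]
[0.007, -0.0028, 0.0008, 0.0, -0.0, -0.001, 1.0]
[0.007, -0.0028, 0.0008, 0.0, -0.0, -0.001, 1.0]
[0.007, -0.0028, 0.0008, 0.0, -0.0, -0.001, 1.0]
```

>>> send_rows(
  series=[
    [0.006, -0.002, 0, 0, 0, 0, 1],
    [0.006, -0.002, 0, 0, 0, 0, 1],
    [0.005, -0.002, 0, 0, 0, 0, 1],
    [0.005, -0.001, 0, 0, 0, 0, 1],
    [0.004, 0, 0, 0, 0, 0, 1],
  ],
)

```text
time: 3.08
tool_pos: [0.4923, 0.2266, 0.0847]
tool_rot: [-3.141, 0.0, 1.376]
contact_force: [-1.4, -0.6, 0.2]
opening: 0.0007
```

Run:
```python
from h import *
from cell import imaging
d=imaging.read_camera("wrist"); np.savez("pics/w3.npz",**d); cv2.imwrite("pics/w3.png",d["color"][:,:,::-1])
```

```text
(no output)
```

View pics/w3.png

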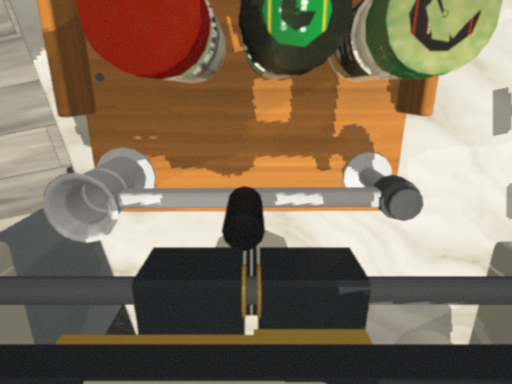

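The bar is nearly shut. The fingers are on the knob (243,220), and the ring (85,205) is just short of the tube (125,175). I'll keep pushing gently and watch for the stop.

>>> send_rows(
  series=[
    [0.003, 0, 0, 0, 0, 0, 1],
    [0.003, 0, 0, 0, 0, 0, 1],
    [0.003, 0, 0, 0, 0, 0, 1],
    [0.002, 0, 0, 0, 0, 0, 1],
  ],
)

```text
time: 3.47
tool_pos: [0.4924, 0.2275, 0.0845]
tool_rot: [-3.137, 0.018, 1.378]
contact_force: [-7.9, -51.2, 18.7]
opening: 0.0006
```

>>> send_rows(
  series=[
    [-0.011, 0, 0, 0, 0, 0, 1],
    [-0.02, 0, 0, 0, 0, 0, 1],
    [-0.035, 0, 0, 0, 0, 0, 1],
    [-0.02, 0, -0.02, 0, 0, 0, 1],
    [0, 0, -0.03, 0, 0, 0, 1],
  ],
)

```text
time: 3.88
tool_pos: [0.4754, 0.1491, 0.1326]
tool_rot: [-3.134, 0.003, 1.373]
contact_force: [1.7, 0.3, -0.1]
opening: 0.0007
```

```bash
cat > look.py <<'E'
from h import *
from cell import imaging
import sys
t=sys.argv[1]
d=imaging.read_camera("wrist"); np.savez(f"pics/{t}.npz",**d); cv2.imwrite(f"pics/{t}.png",d["color"][:,:,::-1])
P=cloud(d)
for nm,c,r,z0,z1 in [("ringtop",(.406,.25),.045,.076,.09),("hinge",(.58,.23),.02,.075,.11),("knob",(.493,.24),.025,.108,.13)]:
    mm=(np.hypot(P[...,0]-c[0],P[...,1]-c[1])<r)&(P[...,2]>z0)&(P[...,2]<z1); q=P[mm]
    if len(q): print(nm,len(q),q.mean(0).round(4),((q.min(0)+q.max(0))/2).round(4),np.median(q[:,2]))
E
python3 look.py w4
```

```text
ringtop 2325 [0.4026 0.2681 0.0809] [0.4046 0.2668 0.0805] 0.08158997327474948
hinge 864 [0.5805 0.2325 0.0797] [0.5809 0.2324 0.0785] 0.07974382228133627
knob 1185 [0.4929 0.2494 0.1144] [0.4928 0.2496 0.1127] 0.11450967321642971
```

View pics/w4.png

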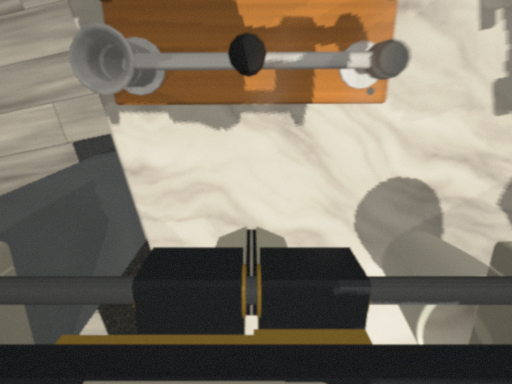

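The bar is shut. The ring top centre is at (.4046,.2668) against the tube at (.405,.2668), and the knob lies on the tube-hinge line. Now the pin.

```bash
python3 plan.py .463 -.17 .20 1.571 0
```

```text
t 3.93 F [3.4 1.1 5.1] open 0.0005 at [0.48   0.1512 0.1399] [ 3.1365e+00 -2.0000e-03  1.3729e+00] rows 9
[-0.0354, 0.0052, -0.0067, 0.001, -0.0, -0.022, 0.0]
[-0.0355, 0.0044, -0.0067, 0.001, -0.0, -0.022, 0.0]
[-0.0355, 0.0036, -0.0067, 0.001, -0.0, -0.022, 0.0]
[-0.0356, 0.0028, -0.0067, 0.001, -0.0, -0.022, 0.0]
[-0.0357, 0.0021, -0.0067, 0.001, -0.0, -0.022, 0.0]
[-0.0357, 0.0013, -0.0067, 0.001, -0.0, -0.022, 0.0]
[-0.0357, 0.0005, -0.0067, 0.001, -0.0, -0.022, 0.0]
[-0.0357, -0.0003, -0.0067, 0.001, -0.0, -0.022, 0.0]
[-0.0357, -0.0011, -0.0067, 0.001, -0.0, -0.022, 0.0]
```

>>> send_rows(
  series=[
    [-0.03, 0.005, -0.02, 0, 0, -0.022, 0],
    [-0.036, 0.004, -0.02, 0, 0, -0.022, 0],
    [-0.036, 0.003, -0.02, 0, 0, -0.022, 0],
    [-0.036, 0.003, 0, 0, 0, -0.022, 0],
    [-0.036, 0.002, 0, 0, 0, -0.022, 0],
  ],
)

```text
time: 4.35
tool_pos: [0.4698, -0.0237, 0.1962]
tool_rot: [3.137, 0.0, 1.487]
contact_force: [0.7, -0.3, -0.5]
opening: 0.029
```

>>> send_rows(
  series=[
    [-0.036, 0.001, 0, 0, 0, -0.022, 0],
    [-0.036, 0, 0, 0, 0, -0.022, 0],
    [-0.036, 0, 0, 0, 0, -0.022, 0],
    [-0.036, -0.001, 0, 0, 0, -0.022, 0],
    [0, 0, 0, 0, 0, 0, 0],
  ],
)

```text
time: 4.77
tool_pos: [0.4618, -0.1717, 0.1948]
tool_rot: [3.14, 0.003, 1.57]
contact_force: [-0.1, -0.2, 0.6]
opening: 0.0625
```

>>> send_rows(
  series=[
    [0, 0, 0, 0, 0, 0, 0],
    [0, 0, 0, 0, 0, 0, 0],
  ],
)

```text
time: 4.93
tool_pos: [0.4615, -0.1657, 0.1945]
tool_rot: [3.142, -0.001, 1.573]
contact_force: [0.1, 0.3, 0.2]
opening: 0.0761
```

```bash
cat > pin.py <<'E'
from h import *
from cell import imaging
import sys
t=sys.argv[1]
d=imaging.read_camera("wrist"); np.savez(f"pics/{t}.npz",**d); cv2.imwrite(f"pics/{t}.png",d["color"][:,:,::-1])
P=cloud(d); hsv=cv2.cvtColor(d["color"],cv2.COLOR_RGB2HSV).astype(int)
m=((hsv[...,0]<8)|(hsv[...,0]>172))&(hsv[...,1]>150)
for s,c,l in blobs(d,m,60):
    q=P[l]; q=q[~np.isnan(q[:,0])]
    if len(q)==0: continue
    t=q[q[:,2]>np.percentile(q[:,2],95)-.004]; print(c.round(1),t.mean(0).round(4),((t.min(0)+t.max(0))/2).round(4),(t.max(0)-t.min(0)).round(4))
E
python3 pin.py w5; python3 plan.py .463 -.17 .075 1.571 0
```

```text
[252.  196.8] [ 0.4624 -0.1696  0.1095] [ 0.4623 -0.17    0.109 ] [0.0216 0.0218 0.0049]
t 4.98 F [0.2 0.7 0. ] open 0.0797 at [ 0.4616 -0.1651  0.1946] [ 3.1416e+00 -5.0000e-04  1.5741e+00] rows 3
[-0.0017, 0.0005, 0.0399, 0.0, -0.0, 0.001, 0.0]
[-0.0016, 0.0005, 0.0399, 0.0, -0.0, 0.001, 0.0]
[-0.0016, 0.0005, 0.0399, 0.0, -0.0, 0.001, 0.0]
```

View pics/w5.png

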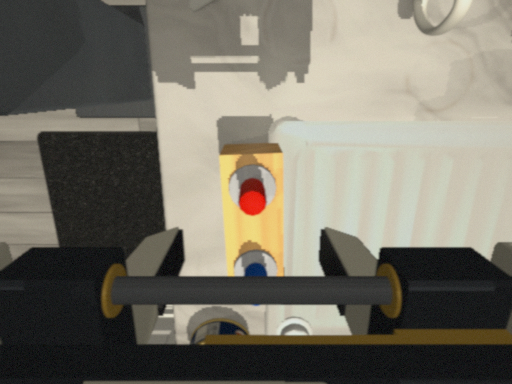

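The wrist view shows the red knob at (252,197), centred between the jaws at (.4623,-.1697), top at .109 as expected. The blue one is clear of the fingers at (257,270). I'll descend and grip.

>>> send_rows(
  series=[
    [-0.0047, 0.0007, 0.03, 0, 0, 0, 0],
    [0, 0, 0.04, 0, 0, 0, 0],
    [0, 0, 0.035, 0, 0, 0, 0],
    [0, 0, 0.014, 0, 0, 0, 0],
    [0, 0, 0, 0, 0, 0, 0],
  ],
)

```text
time: 5.4
tool_pos: [0.4603, -0.1681, 0.0725]
tool_rot: [-3.135, -0.004, 1.576]
contact_force: [-1.1, 0.9, 0.3]
opening: 0.0918
```

>>> send_rows(
  series=[
    [0, 0, 0, 0, 0, 0, 1],
    [0, 0, 0, 0, 0, 0, 1],
    [0, 0, 0, 0, 0, 0, 1],
    [0, 0, 0, 0, 0, 0, 1],
    [0, 0, 0, 0, 0, 0, 1],
  ],
  newtons=25,
)

```text
time: 5.82
tool_pos: [0.4628, -0.171, 0.0768]
tool_rot: [3.14, 0.001, 1.574]
contact_force: [0.2, 0.3, 0.0]
opening: 0.0627
```

>>> send_rows(
  series=[
    [0, 0, 0, 0, 0, 0, 1],
    [0, 0, 0, 0, 0, 0, 1],
    [0, 0, 0, 0, 0, 0, 1],
    [0, 0, 0, 0, 0, 0, 1],
    [0, 0, 0, 0, 0, 0, 1],
  ],
)

```text
time: 6.23
tool_pos: [0.4622, -0.1708, 0.0757]
tool_rot: [-3.142, 0.0, 1.574]
contact_force: [0.1, -0.2, 0.3]
opening: 0.0299
```

>>> send_rows(
  series=[
    [0, 0, 0, 0, 0, 0, 1],
    [0, 0, 0, 0, 0, 0, 1],
    [0, 0, 0, 0, 0, 0, 1],
  ],
)

```text
time: 6.48
tool_pos: [0.4622, -0.1708, 0.0757]
tool_rot: [-3.142, 0.0, 1.574]
contact_force: [0.4, -0.1, -0.8]
opening: 0.0236
```

>>> send_rows(
  series=[
    [0, 0, -0.015, 0, 0, 0, 1],
    [0, 0, -0.03, 0, 0, 0, 1],
    [0, 0, -0.04, 0, 0, 0, 1],
    [0, 0, -0.04, 0, 0, 0, 1],
    [0, 0, -0.02, 0, 0, 0, 1],
  ],
)

```text
time: 6.9
tool_pos: [0.4634, -0.1714, 0.2252]
tool_rot: [3.136, 0.003, 1.574]
contact_force: [0.8, -0.8, 0.3]
opening: 0.0232
```

```bash
python3 pin.py w6; python3 plan.py .404 .255 .23 1.381 1 .035
```

```text
[251.2 254. ] [ 0.4633 -0.1629  0.2607] [ 0.4633 -0.1538  0.2805] [0.0233 0.0317 0.0493]
t 6.95 F [ 0.4 -0.2  1.8] open 0.0236 at [ 0.4646 -0.172   0.2276] [3.1322 0.0053 1.5739] rows 13
[0.0329, -0.0046, -0.0004, 0.001, 0.0, 0.015, 1.0]
[0.0328, -0.005, -0.0004, 0.001, 0.0, 0.015, 1.0]
[0.0327, -0.0055, -0.0004, 0.001, 0.0, 0.015, 1.0]
[0.0326, -0.006, -0.0004, 0.001, 0.0, 0.015, 1.0]
[0.0325, -0.0065, -0.0003, 0.001, 0.0, 0.015, 1.0]
[0.0324, -0.007, -0.0003, 0.001, 0.0, 0.015, 1.0]
[0.0323, -0.0075, -0.0003, 0.001, 0.0, 0.015, 1.0]
[0.0322, -0.0079, -0.0003, 0.001, 0.0, 0.015, 1.0]
[0.0321, -0.0084, -0.0003, 0.001, 0.0, 0.015, 1.0]
[0.032, -0.0089, -0.0003, 0.001, 0.0, 0.015, 1.0]
[0.0318, -0.0094, -0.0002, 0.001, 0.0, 0.015, 1.0]
[0.0317, -0.0098, -0.0002, 0.001, 0.0, 0.015, 1.0]
[0.0315, -0.0103, -0.0002, 0.001, 0.0, 0.015, 1.0]
```

View pics/w6.png

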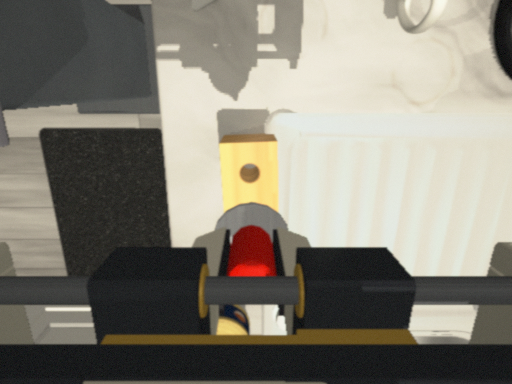

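The pin is held (opening 23.6 mm, upright) and its hole in the block at (250,173) is empty. I carry it to above the ring.

>>> send_rows(
  series=[
    [0.02, -0.004, 0, 0, 0, 0.015, 1],
    [0.032, -0.005, 0, 0, 0, 0.015, 1],
    [0.033, -0.006, 0, 0, 0, 0.015, 1],
    [0.033, -0.006, 0, 0, 0, 0.015, 1],
    [0.033, -0.007, 0, 0, 0, 0.015, 1],
  ],
)

```text
time: 7.37
tool_pos: [0.4379, -0.0177, 0.2202]
tool_rot: [-3.141, -0.0, 1.497]
contact_force: [1.5, 0.2, -1.1]
opening: 0.0235
```

>>> send_rows(
  series=[
    [0.033, -0.007, 0, 0, 0, 0.015, 1],
    [0.033, -0.008, 0, 0, 0, 0.015, 1],
    [0.033, -0.008, 0, 0, 0, 0.015, 1],
    [0.033, -0.009, 0, 0, 0, 0.015, 1],
    [0.033, -0.009, 0, 0, 0, 0.015, 1],
  ],
)

```text
time: 7.78
tool_pos: [0.4139, 0.1508, 0.2203]
tool_rot: [-3.141, 0.0, 1.423]
contact_force: [1.1, -0.5, -0.5]
opening: 0.0238
```

>>> send_rows(
  series=[
    [0.033, -0.009, 0, 0, 0, 0.015, 1],
    [0.032, -0.01, 0, 0, 0, 0.015, 1],
    [0.03, -0.01, 0, 0, 0, 0.013, 1],
    [0, 0, 0, 0, 0, 0, 1],
    [0, 0, 0, 0, 0, 0, 1],
  ],
)

```text
time: 8.2
tool_pos: [0.4006, 0.2489, 0.22]
tool_rot: [-3.141, 0.001, 1.384]
contact_force: [0.3, 0.4, -1.6]
opening: 0.0233
```

```bash
python3 plan.py .4043 .2655 .19 1.381 1 .035
```

```text
t 8.2 F [ 0.3  0.4 -1.6] open 0.0233 at [0.4006 0.2489 0.22  ] [-3.1407e+00  9.0000e-04  1.3843e+00] rows 1
[0.017, 0.0006, 0.03, -0.001, 0.001, 0.003, 1.0]
```

>>> send_rows(
  series=[
    [0.01, 0.0003, 0.015, 0, 0, 0.003, 1],
    [0.007, 0.0003, 0.015, 0, 0, 0, 1],
    [0, 0, 0.006, 0, 0, 0, 1],
    [0, 0, 0, 0, 0, 0, 1],
    [0, 0, 0, 0, 0, 0, 1],
  ],
)

```text
time: 8.62
tool_pos: [0.4053, 0.2633, 0.1846]
tool_rot: [-3.141, 0.001, 1.377]
contact_force: [-0.3, -0.5, -0.2]
opening: 0.0234
```

```bash
cat > look3.py <<'E'
from h import *
from cell import imaging,observe
import sys
t=sys.argv[1]; out=[]
s=observe(); print(s["time"],s["tool_pos"].round(4),s["tool_rot"].round(4),s["contact_force"].round(1),round(s["opening"],4))
for n,(x0,y0,w,h) in [("scene",(90,180,150,140)),("top",(90,160,130,121)),("wrist",(0,0,512,384))]:
    d=imaging.read_camera(n); np.savez(f"pics/{t}_{n}.npz",**d)
    if n=="wrist": cv2.imwrite(f"pics/{t}_w.png",d["color"][:,:,::-1]); continue
    out.append(cv2.resize(d["color"][y0:y0+h,x0:x0+w,::-1],(395,370),interpolation=cv2.INTER_CUBIC))
cv2.imwrite(f"pics/{t}_st.png",np.hstack(out))
E
python3 look3.py a
```

```text
8.6167 [0.4053 0.2633 0.1846] [-3.1409e+00  1.0000e-03  1.3769e+00] [-0.3 -0.5 -0.2] 0.0234
```

View pics/a_st.png

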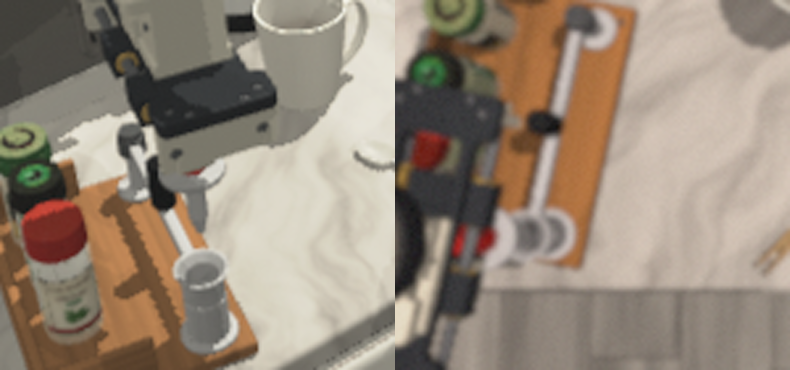

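View pics/a_w.png

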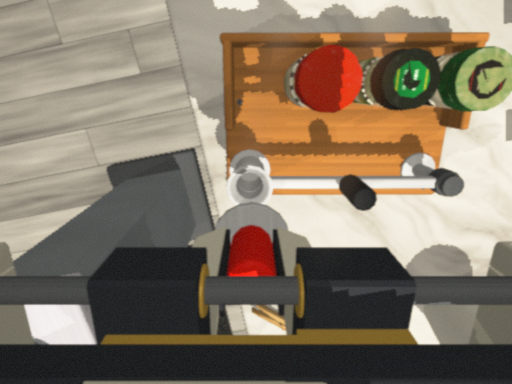

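The ring (250,183) lies in line with the pin in the wrist view, and in the scene view the tip hangs just above it. I measure the shank against the ring.

Run:
```python
from h import *
from scipy.optimize import least_squares
def circ(q,r):
    f=least_squares(lambda p:np.hypot(q[:,0]-p[0],q[:,1]-p[1])-r,q[:,:2].mean(0),loss='soft_l1',f_scale=.001).x; return f.round(4)
for n in ["scene","top","wrist"]:
    d=dict(np.load(f"pics/a_{n}.npz")); P=cloud(d); o=d["T"][:2,3]
    g=np.hypot(P[...,0]-.405,P[...,1]-.266)
    q=P[(g<.03)&(P[...,2]>.078)&(P[...,2]<.086)]; 
    if len(q)>5: print(n,"ringtop",len(q),q.mean(0).round(4),((q.min(0)+q.max(0))/2).round(4),(q.max(0)-q.min(0)).round(4))
    for z0,z1 in [(.118,.135),(.135,.155),(.155,.168)]:
        q=P[(g<.03)&(P[...,2]>z0)&(P[...,2]<z1)]
        if len(q)>3:
            v=o-q[:,:2].mean(0); v/=np.linalg.norm(v)
            # front-surface fit: cylinder radius 7mm, camera-facing side
            f=least_squares(lambda p:np.hypot(q[:,0]-p[0],q[:,1]-p[1])-.007,q[:,:2].mean(0)-v*.006,loss='soft_l1',f_scale=.001).x
            print(n,"shank",z0,len(q),q.mean(0).round(4),"axis",f.round(4))
```

```text
scene ringtop 138 [0.4059 0.265  0.081 ] [0.4039 0.2664 0.0813] [0.0414 0.0385 0.0066]
scene shank 0.118 31 [0.3999 0.2639 0.1289] axis [0.4053 0.262 ]
scene shank 0.135 59 [0.3994 0.2644 0.1448] axis [0.4043 0.2621]
scene shank 0.155 8 [0.3978 0.2663 0.1561] axis [0.4019 0.2615]
top ringtop 67 [0.4057 0.2588 0.0808] [0.405  0.2597 0.0811] [0.0384 0.0301 0.0057]
wrist ringtop 733 [0.405  0.2688 0.0815] [0.4047 0.2683 0.0814] [0.04   0.0371 0.0068]
```

Scene and wrist agree that the pin needs about (-1, +3.5) mm. I correct that and start lowering.

>>> send_rows(
  series=[
    [0.0032, -0.0015, 0, 0, 0, 0, 1],
    [0, 0, 0.012, 0, 0, 0, 1],
    [0, 0, 0.01, 0, 0, 0, 1],
    [0, 0, 0, 0, 0, 0, 1],
    [0, 0, 0, 0, 0, 0, 1],
  ],
)

```text
time: 9.18
tool_pos: [0.4043, 0.2678, 0.1628]
tool_rot: [-3.141, 0.0, 1.378]
contact_force: [-0.5, 0.5, -0.5]
opening: 0.0235
```

```bash
python3 look3.py b
python3 - <<'E'
from h import *
from scipy.optimize import least_squares
for n in ["scene","top","wrist"]:
    d=dict(np.load(f"pics/b_{n}.npz")); P=cloud(d); o=d["T"][:2,3]
    g=np.hypot(P[...,0]-.405,P[...,1]-.266)
    q=P[(g<.03)&(P[...,2]>.078)&(P[...,2]<.086)]; 
    if len(q)>5: print(n,"ringtop",len(q),q.mean(0).round(4),((q.min(0)+q.max(0))/2).round(4))
    for z0,z1 in [(.1,.12),(.12,.14)]:
        q=P[(g<.03)&(P[...,2]>z0)&(P[...,2]<z1)]
        if len(q)>3:
            v=o-q[:,:2].mean(0); v/=np.linalg.norm(v)
            f=least_squares(lambda p:np.hypot(q[:,0]-p[0],q[:,1]-p[1])-.007,q[:,:2].mean(0)-v*.006,loss='soft_l1',f_scale=.001).x
            print(n,"shank",z0,len(q),"axis",f.round(4))
E
```

```text
9.1833 [0.4043 0.2678 0.1628] [-3.1413e+00  3.0000e-04  1.3778e+00] [-0.5  0.5 -0.5] 0.0235
scene ringtop 119 [0.4042 0.2657 0.0811] [0.4037 0.2666 0.0812]
scene shank 0.1 43 axis [0.4041 0.2665]
scene shank 0.12 46 axis [0.4033 0.2669]
top ringtop 59 [0.4053 0.2566 0.0809] [0.405  0.2586 0.0815]
wrist ringtop 577 [0.4064 0.2745 0.0818] [0.4048 0.2718 0.0815]
```

View pics/b_st.png

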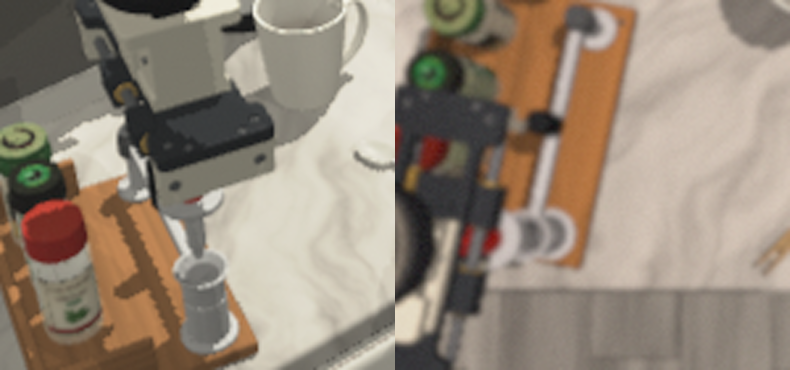

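The shank axis is at (.404,.2666) and the ring at (.404,.2666), so they line up. I continue down.

>>> send_rows(
  series=[
    [0, 0, 0.007, 0, 0, 0, 1],
    [0, 0, 0.008, 0, 0, 0, 1],
    [0, 0, 0.008, 0, 0, 0, 1],
    [0, 0, 0.007, 0, 0, 0, 1],
    [0, 0, 0, 0, 0, 0, 1],
  ],
)

```text
time: 9.75
tool_pos: [0.4033, 0.2673, 0.1307]
tool_rot: [-3.139, 0.002, 1.378]
contact_force: [-1.0, 0.2, -1.7]
opening: 0.0236
```

Contact force is only about 2 N and the tip is now some 20 mm inside the ring. Continuing.

>>> send_rows(
  series=[
    [0, 0, 0.007, 0, 0, 0, 1],
    [0, 0, 0.007, 0, 0, 0, 1],
    [0, 0, 0.007, 0, 0, 0, 1],
    [0, 0, 0.005, 0, 0, 0, 1],
    [0, 0, 0, 0, 0, 0, 1],
  ],
)

```text
time: 10.17
tool_pos: [0.4037, 0.2675, 0.1054]
tool_rot: [-3.14, 0.001, 1.378]
contact_force: [-0.2, 0.1, -0.5]
opening: 0.0235
```

>>> send_rows(
  series=[
    [0, 0, 0.003, 0, 0, 0, 1],
    [0, 0, 0.002, 0, 0, 0, 1],
    [0, 0, 0.002, 0, 0, 0, 1],
    [0, 0, 0, 0, 0, 0, 1],
    [0, 0, 0, 0, 0, 0, 1],
  ],
)

```text
time: 10.58
tool_pos: [0.4044, 0.2678, 0.0997]
tool_rot: [3.142, 0.0, 1.378]
contact_force: [0.3, -0.3, -0.7]
opening: 0.0234
```

>>> send_rows(
  series=[
    [0, 0, 0.001, 0, 0, 0, 1],
    [0, 0, 0.001, 0, 0, 0, 1],
    [0, 0, 0.001, 0, 0, 0, 1],
    [0, 0, 0, 0, 0, 0, 1],
    [0, 0, 0, 0, 0, 0, 1],
  ],
)

```text
time: 11.0
tool_pos: [0.4043, 0.2678, 0.0966]
tool_rot: [-3.141, 0.0, 1.378]
contact_force: [0.2, -0.4, -0.7]
opening: 0.0236
```

```bash
python3 look3.py c
```

```text
11.0 [0.4043 0.2678 0.0966] [-3.1415e+00  2.0000e-04  1.3778e+00] [ 0.2 -0.4 -0.7] 0.0236
```

View pics/c_st.png

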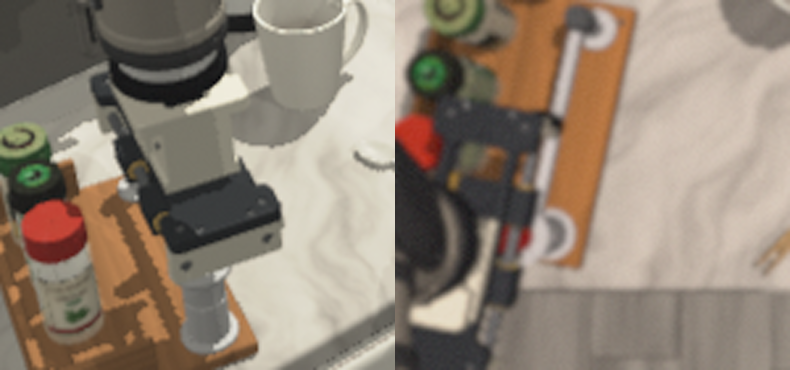

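The collar is at the ring (scene crop 205,285) with about 1 mm to go. I lower that and watch the force.

>>> send_rows(
  series=[
    [0, 0, 0.0007, 0, 0, 0, 1],
    [0, 0, 0.0005, 0, 0, 0, 1],
    [0, 0, 0, 0, 0, 0, 1],
  ],
)

```text
time: 11.4
tool_pos: [0.4044, 0.2678, 0.0956]
tool_rot: [3.141, -0.0, 1.378]
contact_force: [0.6, -0.3, 1.2]
opening: 0.0233
```

>>> send_rows(
  series=[
    [0, 0, 0.0005, 0, 0, 0, 1],
    [0, 0, 0, 0, 0, 0, 1],
    [0, 0, 0, 0, 0, 0, 0.5],
    [0, 0, 0, 0, 0, 0, 0.5],
    [0, 0, 0, 0, 0, 0, 0.5],
  ],
)

```text
time: 11.82
tool_pos: [0.4044, 0.2678, 0.0949]
tool_rot: [3.141, 0.0, 1.378]
contact_force: [0.4, 0.0, -0.5]
opening: 0.0392
```

>>> send_rows(
  series=[
    [0, 0, 0, 0, 0, 0, 0.5],
    [0, 0, 0, 0, 0, 0, 0.5],
    [0, 0, 0, 0, 0, 0, 0.5],
  ],
)

```text
time: 12.07
tool_pos: [0.4044, 0.2678, 0.0949]
tool_rot: [-3.142, 0.0, 1.378]
contact_force: [0.4, -1.2, -0.3]
opening: 0.0455
```

Released (45 mm open around a 24 mm knob). I rise straight up, then back away.

>>> send_rows(
  series=[
    [0, 0, -0.01, 0, 0, 0, 0.5],
    [0, 0, -0.02, 0, 0, 0, 0.5],
    [0, 0, -0.03, 0, 0, 0, 0.5],
    [0, 0, -0.035, 0, 0, 0, 0.5],
    [0, 0, -0.035, 0, 0, 0, 0.5],
  ],
)

```text
time: 12.48
tool_pos: [0.4038, 0.2676, 0.2261]
tool_rot: [-3.14, 0.001, 1.378]
contact_force: [1.0, 0.4, -0.7]
opening: 0.0454
```

>>> send_rows(
  series=[
    [-0.02, 0, 0, 0, 0, 0, 0.5],
    [-0.04, 0.01, 0, 0, 0, 0, 0.5],
    [-0.04, 0.01, 0, 0, 0, 0, 0.5],
    [-0.03, 0.01, 0, 0, 0, 0, 0.5],
    [0, 0, 0, 0, 0, 0, 0.5],
  ],
)

```text
time: 12.9
tool_pos: [0.4093, 0.1302, 0.2251]
tool_rot: [3.141, 0.002, 1.374]
contact_force: [1.0, -0.3, 0.6]
opening: 0.0457
```

>>> send_rows(
  series=[
    [0, 0, 0, 0, 0, 0, 0.5],
    [0, 0, 0, 0, 0, 0, 0.5],
  ],
)

```text
time: 13.07
tool_pos: [0.4089, 0.1347, 0.225]
tool_rot: [3.142, -0.0, 1.377]
contact_force: [-0.2, 1.0, -1.0]
opening: 0.0459
```

```bash
python3 look3.py e
python3 - <<'E'
from h import *
for n in ["scene","top","wrist"]:
    d=dict(np.load(f"pics/e_{n}.npz")); P=cloud(d); hsv=cv2.cvtColor(d["color"],cv2.COLOR_RGB2HSV).astype(int)
    m=((hsv[...,0]<8)|(hsv[...,0]>172))&(hsv[...,1]>150)
    for s,c,l in blobs(d,m,20):
        q=P[l]; q=q[~np.isnan(q[:,0])]; t=q[q[:,2]>np.percentile(q[:,2],95)-.004]; print(n,c.round(1),t.mean(0).round(4),"top",np.percentile(q[:,2],95).round(4))
    for nm,c,r,z0,z1 in [("collar",(.404,.2665),.03,.078,.095),("hinge",(.58,.23),.02,.075,.11),("knob",(.493,.245),.025,.108,.13)]:
        mm=(np.hypot(P[...,0]-c[0],P[...,1]-c[1])<r)&(P[...,2]>z0)&(P[...,2]<z1); q=P[mm]
        if len(q): print(n,nm,len(q),((q.min(0)+q.max(0))/2).round(4),np.percentile(q[:,2],[50,90]).round(4))
E
```

```text
13.0667 [0.4089 0.1347 0.225 ] [ 3.1416e+00 -4.0000e-04  1.3769e+00] [-0.2  1.  -1. ] 0.0459
scene [110.1 266.6] [0.4723 0.3422 0.1208] top 0.1225
scene [164.1 271.2] [0.3999 0.268  0.1287] top 0.1297
scene collar 259 [0.4016 0.2672 0.0881] [0.0871 0.0897]
scene hinge 50 [0.5797 0.2329 0.0788] [0.079 0.081]
scene knob 70 [0.4904 0.2502 0.1126] [0.1132 0.1157]
top [ 96.2 201.7] [0.4861 0.3409 0.12  ] top 0.1219
top hinge 51 [0.58   0.2289 0.0784] [0.0782 0.0807]
top knob 28 [0.4969 0.2475 0.112 ] [0.1138 0.1147]
wrist [212.7  28.2] [0.4045 0.267  0.1294] top 0.1308
wrist collar 1403 [0.4045 0.2673 0.0898] [0.0878 0.0888]
wrist hinge 456 [0.581  0.2324 0.0788] [0.0797 0.0808]
wrist knob 570 [0.4928 0.2494 0.1126] [0.1145 0.1156]
```

View pics/e_st.png

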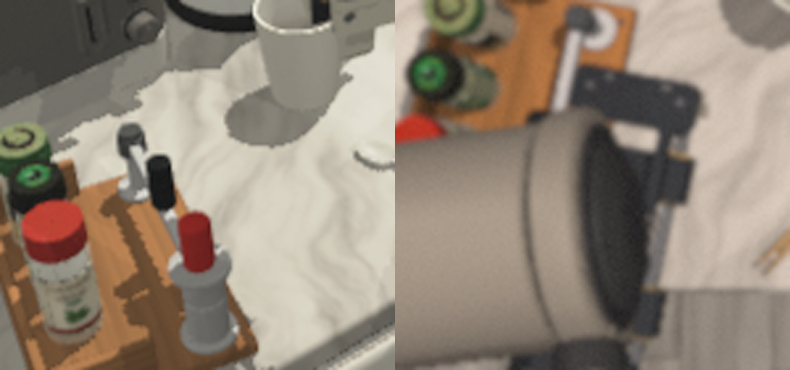

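View pics/e_w.png

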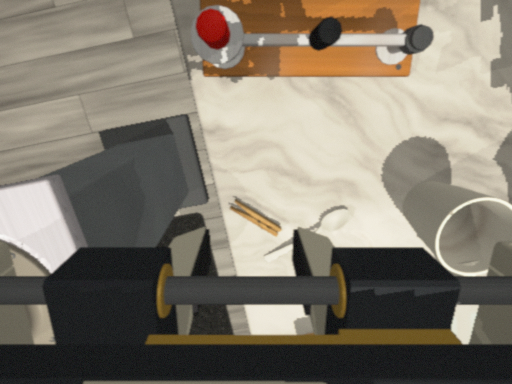

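Both views show the pin upright with its collar on the ring. The knob top is at .129–.131 (expected .129), the collar top at .088 (.087), and the bar knob hasn't moved. Handing in.

```bash
python3 -c "
from cell import workorder
print(workorder.hand_in())"
```

```text
the job is handed in; nothing more can be done
None
```

The bar is shut, the red-knobbed pin is seated through the ring and tube, and the gripper let go and backed away. I handed the job in at about 13 s of the 56 s allowed; no verdict came back.

- **Bar:** I pushed the black knob to its stop. The ring centre then measured (.4046, .2668) against the tube's (.405, .2668), and the knob had not moved after the pin went in.
- **Pin:** Its knob top is at z ≈ .130 (expected .129) and its collar top at .088 (expected .087), centred on the ring and upright. The arm ends clear of it all.
- **Force at the stop:** I overshot a few millimetres, and one wrist reading reached about 55 N. That is under the 120 N wrist limit but above the 40 N limit for the arm or gripper body. The wrist view just before that push showed the shut fingers on the knob. I took no picture at the peak, so I can't say for certain that nothing else touched.
- **Cameras:** The views disagreed by up to about 4 mm. I lined up the pin from the scene and wrist views, which agreed with each other to about 1 mm. In the last check the arm hid the pin from the top camera, so only the scene and wrist views confirm it.

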